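Shut the rinse tap and hang the fluff filter up to dry

ROBOT

A 6-joint arm with a two-finger parallel gripper is mounted at the origin on the work surface. World frame = base frame: x ahead of the robot, y to its left, z up, the work surface at z = 0. Lengths are in m, angles in rad, forces in N, time in s.
With the tool pointing down it reaches from about 0.3 to 0.825 m from the base axis. Payload 5.4 kg.
Tool frame: the origin (TCP) lies at the very end of the fingers, on their centre line; the grasp point (between the pads) lies arm.hold_point_z behind it (arm.hold_point_z is the distance from the TCP to the grasp point, in m); x points along the fingers, y is the direction in which the jaws open and shut, and the axes are right-handed (so a half turn about x gives the same grasp; the last joint's range is limited). The gripper opens to 92 mm and grips with 3 to 60 N. Pads are 20 mm wide; open, the fingers measure 128 mm over their backs; the gripper's body (75 mm by 189 mm) begins 69 mm behind the grasp point.
Start: joints at [-1.437, 0.158, 1.597, -0, 1.386, -0.21], TCP at [0.194, -0.541, 0.215] pointing down, gripper open.
Joint ranges: [-2.91, 2.91], [-0.94, 2.29], [0.18, 2.7], [-1.29, 4.43], [0.17, 2.64], [-3, 3]. Speed limits (rad/s): [2.57, 2.57, 3.14, 3.14, 3.14, 3.14].

INTERFACE

Orientations are given as a unit quaternion [x, y, z, w].
In Python, from plant import arm gives the robot as it stands.
- The arm moves only by the tool drive_tool, never from a script. Its arguments are lists of equal length, an entry for each row: "gripper": the closure, from 0 (fully open) to 1 (shut); "dp": the shift along the tool's x, y, z in m, a list of three; "yaw": the turn about the tool's x in rad. In form: {"gripper": [gripper, ...], "dp": [[tx, ty, tz], ...], "yaw": [yaw, ...]}. A call has 1 to 20 rows; each row is the pose to reach, as a shift and turn from the pose commanded when the call began, along the tool's axes at that moment; what a row does not reach only later rows make up. A row lasts 1/12 s, in which the tool goes at most 41.7 mm and 7.16 degrees, less where a joint would pass 70% of its speed; a pose out of reach is approached as far as the arm can. A call with a gripper value outside its range is refused whole. The fingers move at their own pace and stop on an object; "squeeze" is the grip in N (left out, the last holds). Time passes only in rows, so rows that repeat a pose let the fingers close. It gives the time, the measured TCP pose, the force and the opening at its end, in the units of the state.
- arm.read_state(): the state, without advancing time (a new reading comes with each control period).
- arm.get_image(name): name is "scene" or "side" or "wrist"; returns a dict with "img" (420x560x3 uint8, blue, green, red), "range_z" (420x560 float32, m along the optical axis (not along the pixel's ray), 0 where there is no reading), "intrinsics" (3x3 intrinsics, pixels), "extrinsics" (4x4, takes a point from world to camera coordinates). Camera axes: x right, y down, z forward; pixel columns grow to the right and rows downward; lengths in m; the calibration is good to about 2 mm. A picture is of the moment at which its call begins.
- arm.close_job(): hands the job in, once; it reports no verdict.
The state is a dict: "time": time; "joint_pos": joint angles; "dq": joint speeds; "effort": joint torques, N m; "eef_pos": TCP position; "tcp_rot": TCP orientation; "ft_force": force on the tool from outside, world axes, zero at the start; "torque": the same for the moment, N m; "grip_width": finger opening in m.
Only numpy, scipy, OpenCV 4.12 (cv2) and the standard library are available. Lean on these libraries where they do the work, as an engineer would, in place of code of your own. Each camera call takes 0.05 s, during which the arm holds its last target. There are 200 camera calls.

TASK

The dryer's green fluff filter has just been rinsed. First turn the blue tap lever fully shut, a quarter turn clockwise until it stands square across its pipe; then hang the filter over the steel drying bar, one mesh panel on each side and the ridge resting on the bar, and let go. Set the filter down on the bar rather than dropping it, and leave the other things on the counter where they are.

Things in the scene. Friction and masses are not known exactly. Their poses are not given: they have to be found in the camera images.
- filter: loose fluff filter, 0.16 kg: two grey-mesh panels in green frames joined in a rigid upside-down V, 140 mm long (y), standing on its lower edges, 57 mm wide (x) there. Origin between those edges at counter height, z up. Ridge 30 mm wide, its top 90 mm above the origin; on it a solid grip fin 12 mm thick (x), 60 mm long (y), from 90 to 130 mm above the origin. Alike both ways round
- filter_ridge (a point): middle of the underside of the filter's ridge, 82 mm above the filter's origin: the spot that must rest on the bar; axes as the filter's. The space between the panels is 18 mm wide here and 46 mm at the bottom
- rail: fixed white drip tray (130 mm in x, 270 mm in y, 16 mm high) with a level steel drying bar over it along y, 16 mm diameter, axis 125 mm above the counter, held at its ends by white upright plates 60 mm wide (x), up to 145 mm high, with 234 mm clear between them. Origin at the middle of the tray's underside, below the bar's middle
- bar_mid (a point): middle of the top of the drying bar, 133 mm above the counter; axes as the rail's
- tap_lever (a joint): angle of the tap lever: 0 = shut (at its stop, lever along the tap's +y, square across the pipe), 1.571 = fully open (lever along the tap's -x, over pipe and basin). Seen from above it turns clockwise to shut. Stiff: needs 0.15 N m (about 2 N near its end), stays where it is left
- tap_axis (a point): point on the tap lever's upright turning axis at the lever's mid height, 136 mm above the counter; axes as the fixed tap's: the steel pipe runs along x below the lever (its top at 98 mm, brass valve body to 106 mm), with a white basin 55 mm high under the spout on the -x side
- lever_tip (a point): end of the tap lever, 97 mm from its axis, mid height; y axis along the lever, outwards. The outer 62 mm is a blue sleeve 22 mm wide and 16 mm thick (z)
- brush: bystander: red scrubbing brush 180 mm long lying beside the filter, lower than 40 mm; origin at its underside
- detergent: bystander: blue detergent bottle, 72 mm wide, 210 mm high; origin at its foot
- softener: bystander: white softener bottle, 64 mm wide, 180 mm high; origin at its foot
- tabs: bystander: glass jar, 76 mm wide, 100 mm high; origin at its foot
- cup: bystander: orange dosing cup, 64 mm wide, 65 mm high; origin at its foot
- roll: bystander: standing white paper roll, 110 mm wide, 100 mm high; origin at its foot
Not all that is in view belongs to the job. There is more than one size of the filter; the one meant has the size given above.

How it is judged:
On the way, in this order (a step that is already met when the one before it is completed fails the run):
1. the tap is shut (value of joint tap_lever below 0.14 rad), for 0.2 s.
2. then the filter hangs over the bar (x of filter_ridge in the frame of rail between -0.012 and 0.012 m and y of filter_ridge in the frame of rail between -0.06 and 0.06 m and z of filter_ridge in the frame of rail between 0.125 and 0.141 m and angle between filter's own z axis and vertical below 0.25 rad and angle between the y axis of filter and the y axis of rail, either way round below 0.2 rad and contact force between filter and rail above 0.2 N), for 0.2 s.
At the end, for the whole second after the job is handed in: Tap lever within 0.14 rad of its shut stop. Filter at rest astride the bar, its weight on it: ridge underside within 8 mm of the bar top's height and 12 mm sideways, its middle within 60 mm of the bar's middle, lined up with the bar within 0.2 rad, upright within 0.25 rad (all of step 2 and value of joint tap_lever below 0.14 rad and linear speed of filter below 0.03 m/s and angular speed of filter below 0.3 rad/s); the robot touches nothing.
It fails at once if the filter is dropped (moves faster than 0.6 m/s, a fall of about 18 mm, while the fingers do not touch it) (contact force between the fingers and filter below 0.05 N and linear speed of filter above 0.6 m/s).
It fails at once if another thing on the counter is moved more than 40 mm (distance of any of detergent, softener, tabs, cup, roll, brush from where it was at the start of the episode above 0.04 m).
It also fails if it takes over 64 s, if anything falls off the work surface, if the arm or the gripper's body presses on something with over 40 N, if the wrist force passes 120 N, or if a joint passes its speed limit or range.

## Working session

There is one attempt and no reset: what is moved stays moved. The work goes in short steps, Python scripts to look and compute and a tool call to move; the robot and the scene stay as the last step left them, time stands still between calls to the robot, and variables do not carry over. Pictures are saved under pics/ and viewed, about 8 in all and at most 12, crops included, and the job is handed in when it is done.

Besides the shell and the picture viewer there is one more tool, called after "Call:" as name([rows], argument=value, ...), one row to a line, values as JSON. drive_tool: Moves the arm, as the interface text tells. Its arguments: {"type":"object","properties":{"gripper":{"type":"array"},"dp":{"type":"array"},"yaw":{"type":"array"},"squeeze":{"type":"number"}},"required":["gripper","dp","yaw"]}

```bash
mkdir -p pics; cat > h.py <<'E'
import numpy as np, cv2
from plant import arm
def grab(n):
    d=arm.get_image(n); E=np.array(d["extrinsics"]);K=np.array(d["intrinsics"])
    z=d["range_z"]; v,u=np.indices(z.shape)
    c=np.stack([(u-K[0,2])/K[0,0]*z,(v-K[1,2])/K[1,1]*z,z],-1)
    P=(c-E[:3,3])@E[:3,:3]; P[z<=0]=np.nan
    return d["img"],P
def save(n,img): cv2.imwrite("pics/"+n+".png",img)
E
python3 - <<'E'
from h import *
for n in("scene","side"):
    i,P=grab(n); save(n+"0",i); np.savez("/tmp/"+n,i=i,P=P)
s=arm.read_state(); print(s["eef_pos"],s["tcp_rot"],s["time"],s["grip_width"],arm.hold_point_z)
E
```

```text
[ 0.19371638 -0.54079047  0.21371957] [ 0.69669736  0.12155766 -0.6966685   0.1203724 ] 0.1 0.09197231189549802 0.0187
```

View pics/scene0.png

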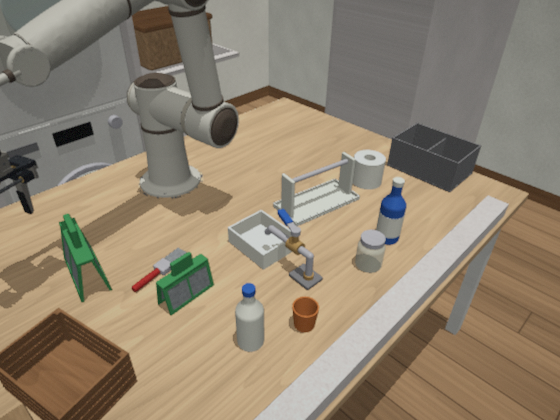

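View pics/side0.png

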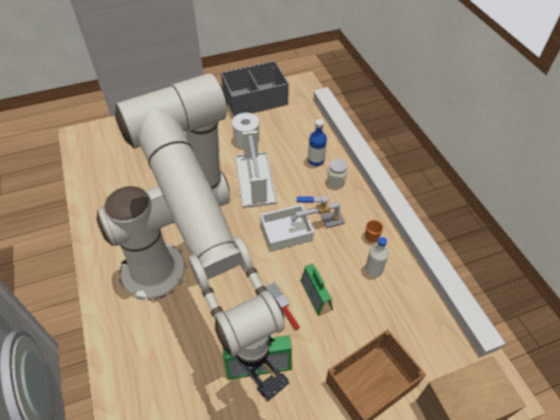

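The two green candidates are scene (80,255), which looks large, and scene (187,280), beside the brush. The blue lever is at scene (287,217) and side (305,200). The detergent bottle and softener cap are also blue. Next I'll measure each of these.

```bash
python3 - <<'E'
from h import *
for n in("scene","side"):
    D=np.load("/tmp/"+n+".npz"); i,P=D["i"],D["P"]; h=cv2.cvtColor(i,cv2.COLOR_BGR2HSV)
    for c,(lo,hi) in dict(green=((50,90,30),(85,255,255)),blue=((105,120,50),(125,255,255)),red=((0,150,60),(5,255,255))).items():
        m=cv2.inRange(h,lo,hi); k,l,st,ce=cv2.connectedComponentsWithStats(m)
        for j in range(1,k):
            if st[j,4]<40: continue
            p=P[(l==j)&np.isfinite(P[...,0])]
            if len(p)<10: continue
            print(n,c,st[j,4],ce[j].round(),"lo",np.percentile(p,2,0).round(3),"hi",np.percentile(p,98,0).round(3))
            if c=="green":
                zt=np.percentile(p[:,2],99.5)
                for nm,q in(("fin",p[p[:,2]>zt-.006]),("ridge",p[(p[:,2]>.08)&(p[:,2]<.097)])):
                    if len(q)>5:
                        r=cv2.minAreaRect((q[:,:2]*1000).astype(np.float32)); print("  ",nm,zt.round(3),len(q),np.round(r[0]),np.round(r[1]),round(r[2],1))
            if c=="blue" and p[:,2].max()<.16:
                r=cv2.minAreaRect((p[:,:2]*1000).astype(np.float32)); print("  ",np.round(r[0]),np.round(r[1]),round(r[2],1), cv2.boxPoints(r).round().tolist())
    # bar region: points 0.11..0.15 height in scene; rail plates
    q=(P[...,2]>.115)&(P[...,2]<.136)&(h[...,1]<60)
    m=q.astype(np.uint8)*255; k,l,st,ce=cv2.connectedComponentsWithStats(m)
    for j in range(1,k):
        if st[j,4]>60:
            p=P[l==j]; r=cv2.minAreaRect((p[:,:2]*1000).astype(np.float32)); print(n,"grey",st[j,4],ce[j].round(),np.round(r[0]),np.round(r[1]),round(r[2],1))
i=cv2.imread("pics/scene0.png"); j=cv2.imread("pics/side0.png")
f=lambda a,x,y,w,hh: cv2.resize(a[y:y+hh,x:x+w],(400,300),interpolation=cv2.INTER_CUBIC)
save("crop1",np.vstack([np.hstack([f(i,140,230,100,75+10),f(i,225,150,160,120)]),np.hstack([f(j,265,245,80,60+10),f(j,220,120,140,120)])]))
E
```

```text
scene green 1284 [ 78. 251.] lo [ 0.148 -0.48   0.009] hi [ 0.337 -0.397  0.18 ]
   fin 0.182 135 [ 237. -429.] [16. 86.] 79.4
   ridge 0.182 44 [ 239. -433.] [ 48. 194.] 80.2
scene green 1259 [182. 277.] lo [ 0.469 -0.352  0.005] hi [ 0.517 -0.217  0.13 ]
   fin 0.131 93 [ 490. -283.] [13. 56.] 2.1
   ridge 0.131 498 [ 490. -284.] [ 33. 139.] 1.8
scene blue 552 [393. 204.] lo [0.707 0.247 0.105] hi [0.765 0.288 0.188]
scene blue 118 [284. 216.] lo [ 0.534 -0.011  0.135] hi [0.588 0.023 0.145]
   [490.  60.] [ 31. 242.] 53.1 [[384.0, 120.0], [578.0, -25.0], [597.0, -1.0], [403.0, 145.0]]
scene blue 57 [391. 240.] lo [0.745 0.25  0.007] hi [0.767 0.28  0.026]
   [759. 264.] [39.  8.] 54.4 [[744.0, 251.0], [751.0, 246.0], [773.0, 277.0], [767.0, 282.0]]
scene blue 144 [248. 290.] lo [ 0.7   -0.277  0.169] hi [ 0.727 -0.252  0.181]
scene red 202 [145. 280.] lo [ 0.361 -0.374  0.002] hi [ 0.392 -0.293  0.021]
scene grey 96 [223.   3.] [-1645.  1635.] [ 50. 366.] 2.5
scene grey 116 [313.   4.] [-1179.  2105.] [471.  61.] 0.3
scene grey 219 [533.  51.] [ 479. 2111.] [297.  50.] 1.3
scene g
[... 976 characters left out ...]
side blue 76 [305. 199.] lo [ 0.532 -0.011  0.137] hi [0.579 0.02  0.149]
   [555.   3.] [26. 51.] 70.4 [[526.0, -0.0], [575.0, -17.0], [583.0, 7.0], [535.0, 24.0]]
side blue 53 [382. 241.] lo [ 0.694 -0.277  0.168] hi [ 0.718 -0.251  0.182]
side red 107 [290. 318.] lo [ 0.362 -0.374  0.007] hi [ 0.382 -0.295  0.026]
side grey 624 [503.  52.] [1764.  582.] [906.  29.] 89.9
side grey 425 [151.  76.] [200. 903.] [449.  33.] 0.1
side grey 67 [229.  77.] [506. 759.] [205.  90.] 59.4
side grey 73 [256.  91.] [604. 647.] [204.  18.] 0.2
side grey 209 [253. 152.] [452. 281.] [233.  56.] 73.9
side grey 169 [150. 262.] [  5. -39.] [131.  62.] 7.2
side grey 147 [379. 253.] [ 704. -268.] [47. 55.] 42.7
```

View pics/crop1.png

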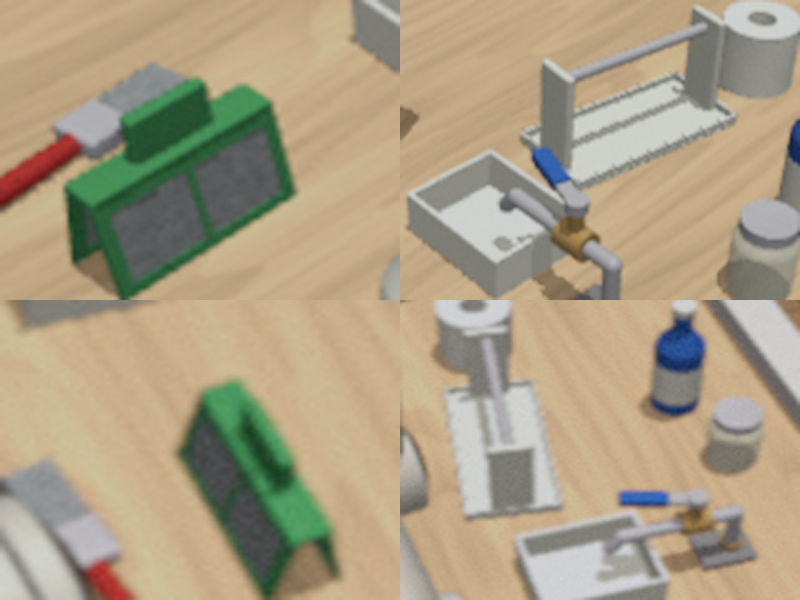

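The filter beside the brush at (187,280) is the right one: its ridge is 33×139 mm and its fin top is at 131 mm. The other is too large (194 mm long, 182 mm high). The lever points roughly along the pipe. Next I'll fit the tap axes and the bar.

```bash
python3 - <<'E'
from h import *
def fit(p,nm):
    vx,vy,x,y=cv2.fitLine((p[:,:2]*1000).astype(np.float32),cv2.DIST_HUBER,0,.01,.01).ravel(); t=np.array([vx,vy]); s=(p[:,:2]*1000-[x,y])@t
    a,b=np.percentile(s,[1,99]); print(nm,len(p),"mid",np.round([x+vx*(a+b)/2,y+vy*(a+b)/2]),"len",round(b-a),"deg",round(np.degrees(np.arctan2(vy,vx)),1),"z",np.percentile(p[:,2],[5,50,95]).round(3))
for n in("scene","side"):
    D=np.load("/tmp/"+n+".npz"); i,P=D["i"],D["P"]; h=cv2.cvtColor(i,cv2.COLOR_BGR2HSV)
    X,Y,Z=np.moveaxis(P,-1,0); ok=np.isfinite(X)
    R=ok&(X>.36)&(X<.6)&(Y>.08)&(Y<.45)&(h[...,1]<70)
    tap=ok&(X>.48)&(X<.76)&(Y>-.16)&(Y<.07)
    b=R&(Z>.12)&(Z<.137)
    # bar: points away from plates along y
    fit(P[b&(Y>.165)&(Y<.345)],n+" bar")
    q=P[R&(Z>.138)&(Z<.15)]
    for nm,s in(("plateN",q[q[:,1]<.25]),("plateF",q[q[:,1]>.25])):
        if len(s)>8: print(nm,len(s),s.mean(0).round(3)); fit(s,nm)
    tr=P[R&(Z>.008)&(Z<.022)]; r=cv2.minAreaRect((tr[:,:2]*1000).astype(np.float32)); print("tray",np.round(r[0]),np.round(r[1]),round(r[2],1))
    lev=tap&(Z>.122)&(Z<.155)&(X>.5); fit(P[lev],n+" lever all")
    fit(P[lev&cv2.inRange(h,(105,120,50),(125,255,255)).astype(bool)],n+" sleeve")
    hub=P[lev&(h[...,1]<90)]; print("hub grey",len(hub),np.percentile(hub,[5,50,95],0).round(3).tolist())
    fit(P[tap&(Z>.07)&(Z<.1)&(h[...,1]<90)],n+" pipe")
    br=P[tap&(cv2.inRange(h,(10,110,60),(25,255,255))>0)&(Z>.075)&(Z<.12)]; print("brass",len(br),np.percentile(br,[5,50,95],0).round(3).tolist())
E
```

```text
scene bar 213 mid [466. 256.] len 181 deg 78.9 z [0.124 0.129 0.133]
plateN 53 [0.442 0.146 0.143]
plateN 53 mid [441. 145.] len 58 deg -11.6 z [0.139 0.143 0.146]
plateF 49 [0.49  0.387 0.142]
plateF 49 mid [488. 387.] len 57 deg -8.8 z [0.138 0.142 0.145]
tray [469. 294.] [326. 136.] 79.1
scene lever all 279 mid [584.  -5.] len 108 deg -20.6 z [0.13  0.141 0.144]
scene sleeve 117 mid [560.   5.] len 61 deg -24.2 z [0.137 0.142 0.145]
hub grey 150 [[0.569, -0.028, 0.13], [0.618, -0.015, 0.139], [0.635, 0.001, 0.143]]
scene pipe 355 mid [601. -22.] len 173 deg -2.4 z [0.074 0.093 0.098]
brass 171 [[0.606, -0.035, 0.085], [0.628, -0.027, 0.101], [0.642, -0.012, 0.113]]
side bar 138 mid [457. 256.] len 177 deg 79.1 z [0.124 0.132 0.136]
plateN 53 [0.436 0.153 0.143]
plateN 53 mid [435. 147.] len 52 deg -11.5 z [0.139 0.143 0.148]
plateF 39 [0.483 0.381 0.143]
plateF 39 mid [484. 385.] len 53 deg -8.7 z [0.139 0.142 0.149]
tray [461. 268.] [281. 133.] 79.2
side lever all 207 mid [579.  -5.] len 104 deg -21.2 z [0.134 0.141 0.148]
side sleeve 75 mid [554.   4.] len 52 deg -22.4 z [0.138 0.143 0.149]
hub grey 125 [[0.54, -0.028, 0.133], [0.601, -0.012, 0.14], [0.628, 0.018, 0.147]]
side pipe 217 mid [592. -21.] len 176 deg -3.4 z [0.075 0.093 0.099]
brass 80 [[0.601, -0.034, 0.087], [0.615, -0.027, 0.102], [0.633, -0.012, 0.113]]
```

```bash
cat >> h.py <<'E'
from scipy.spatial.transform import Rotation as Ro
def to(x,y,z,jaw=None):
    s=arm.read_state(); R=Ro.from_quat(s["tcp_rot"]).as_matrix(); p=np.array(s["eef_pos"])
    out=R.T@(np.array([x,y,z])-p); j=R[:,1]; a=np.degrees(np.arctan2(j[1],j[0]))
    msg=f"dp {out.round(4)} jaw {a:.1f}"
    if jaw is not None:
        d=(jaw-a+90)%180-90; msg+=f" yaw {np.radians(-d):.3f}"  # tool x is down
    print(msg)
E
python3 - <<'E'
from h import *
s=arm.read_state();print(Ro.from_quat(s["tcp_rot"]).as_matrix().round(2).tolist())
to(.535,-.045,.25,0)
E
```

```text
[[-0.0, 0.34, -0.94], [0.0, -0.94, -0.34], [-1.0, -0.0, -0.0]]
dp [-0.0355 -0.3518 -0.4884] jaw -70.3 yaw -1.227
```

Call:
drive_tool([
  [-0.036,0,0],
  [-0.036,-0.352,-0.488],
  [-0.036,-0.352,-0.488],
  [-0.036,-0.352,-0.488],
  [-0.036,-0.352,-0.488],
  [-0.036,-0.352,-0.488],
  [-0.036,-0.352,-0.488],
  [-0.036,-0.352,-0.488],
  [-0.036,-0.352,-0.488],
  [-0.036,-0.352,-0.488],
  [-0.036,-0.352,-0.488],
  [-0.036,-0.352,-0.488],
  [-0.036,-0.352,-0.488],
  [-0.036,-0.352,-0.488],
  [-0.036,-0.352,-0.488],
  [-0.036,-0.352,-0.488],
  [-0.036,-0.352,-0.488],
  [-0.036,-0.352,-0.488],
  [-0.036,-0.352,-0.488],
  [-0.036,-0.352,-0.488],
], gripper=[1,1,1,1,1,1,1,1,1,1,1,1,1,1,1,1,1,1,1,1], yaw=[0,-1.227,-1.227,-1.227,-1.227,-1.227,-1.227,-1.227,-1.227,-1.227,-1.227,-1.227,-1.227,-1.227,-1.227,-1.227,-1.227,-1.227,-1.227,-1.227], squeeze=20)

```text
time: 1.77
eef_pos: [0.534, -0.0466, 0.2505]
tcp_rot: [-0.5, -0.5, 0.501, -0.5]
ft_force: [-0.2, -0.2, 0.3]
grip_width: 0.0006
```

```bash
python3 - <<'E'
from h import *
to(.535,-.045,.118,0)
i,P=grab("wrist"); save("w1",i)
h=cv2.cvtColor(i,cv2.COLOR_BGR2HSV); m=cv2.inRange(h,(105,120,50),(125,255,255))
p=P[(m>0)&(P[...,2]>.12)&(P[...,2]<.155)]
r=cv2.minAreaRect((p[:,:2]*1000).astype(np.float32)); print(len(p),np.round(r[0]),np.round(r[1]),r[2],np.percentile(p[:,2],[5,50,95]))
s=arm.read_state(); print(s["grip_width"],s["ft_force"],s["time"])
E
```

```text
dp [ 0.1325  0.0011 -0.0016] jaw -0.1 yaw -0.002
1680 [559.   8.] [21. 61.] 68.96604919433594 [0.14242374 0.14422207 0.14550269]
0.00033148348428373875 [ 0.72269004 -0.90598887  1.11979499] 1.8167
```

View pics/w1.png

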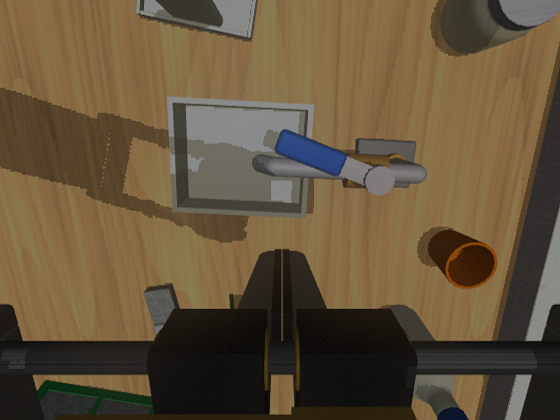

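Wrist view: lever sleeve at (310,152), hub at (378,180), spout at (265,163). The sleeve centre is (559,8) mm at height 144 mm, which agrees with the other views. I'll sweep the closed fingers along an arc from below the lever.

Call:
drive_tool([
  [0.035,0,0],
  [0.07,0,0],
  [0.105,0,0],
  [0.132,0,0],
  [0.132,0,0],
  [0.132,0.01,-0.015],
  [0.132,0.01,-0.028],
  [0.132,0.011,-0.038],
  [0.132,0.012,-0.049],
  [0.132,0.016,-0.06],
  [0.132,0.0205,-0.0695],
  [0.132,0.028,-0.079],
  [0.132,0.037,-0.0875],
  [0.132,0.044,-0.091],
  [0.132,0.051,-0.094],
  [0.132,0.057,-0.096],
  [0.132,0.059,-0.096],
  [0.132,0.059,-0.096],
], gripper=[1,1,1,1,1,1,1,1,1,1,1,1,1,1,1,1,1,1], yaw=[0,0,0,0,0,0,0,0,0,0,0,0,0,0,0,0,0,0])

```text
time: 3.32
eef_pos: [0.5941, 0.0509, 0.1184]
tcp_rot: [0.5, 0.5, -0.5, 0.5]
ft_force: [-0.4, -0.0, -0.1]
grip_width: 0.0001
```

```bash
cat > lev.py <<'E'
from h import *
s=arm.read_state(); print(s["eef_pos"],s["ft_force"],s["time"])
for n in("wrist","scene","side"):
    i,P=grab(n); save("l_%s_%.0f"%(n,s["time"]*100),i)
    h=cv2.cvtColor(i,cv2.COLOR_BGR2HSV); m=cv2.inRange(h,(105,120,50),(125,255,255))
    p=P[(m>0)&(P[...,2]>.125)&(P[...,2]<.155)&(P[...,0]<.66)&(P[...,1]>-.1)&(P[...,1]<.15)]
    if len(p)<20: print(n,"none"); continue
    r=cv2.minAreaRect((p[:,:2]*1000).astype(np.float32)); c=np.array(r[0])
    print(n,len(p),np.round(c),np.round(r[1]),round(r[2],1),"dir from axis",np.degrees(np.arctan2(c[1]+17,c[0]-620)).round(1))
E
python3 lev.py
```

```text
[0.59406497 0.05086091 0.11835897] [-0.39696136 -0.02523644 -0.14622061] 3.3167
wrist 2965 [620.  59.] [22. 44.] 0.8 dir from axis 90.0
scene 127 [618.  49.] [34. 60.] 1.8 dir from axis 91.7
side 31 [616.  40.] [44. 13.] 87.9 dir from axis 94.4
```

Call:
drive_tool([
  [0,0.003,0],
  [0,0.006,0],
  [0,0.009,0],
  [0,0.009,0],
  [0,0.009,0],
], gripper=[1,1,1,1,1], yaw=[0,0,0,0,0])

```text
time: 3.88
eef_pos: [0.5986, 0.051, 0.1184]
tcp_rot: [0.497, 0.503, -0.502, 0.497]
ft_force: [-16.7, 0.9, 10.5]
grip_width: 0.0007
```

```bash
python3 lev.py
```

```text
[0.59864567 0.05102131 0.11837118] [-16.67472642   0.93706062  10.47063083] 3.8833
wrist 2898 [625.  59.] [44. 22.] 88.0 dir from axis 86.2
scene 129 [622.  49.] [58. 35.] 86.0 dir from axis 88.2
side 30 [620.  40.] [34. 13.] 83.6 dir from axis 89.9
```

The lever hit its stop: 16.7 N, with the lever at about 87°. I'll back off, then go in front of the filter for one close look.

Call:
drive_tool([
  [0,-0.015,0],
  [0,-0.035,0],
  [-0.04,-0.035,0],
  [-0.08,-0.035,0],
  [-0.12,-0.035,0],
  [-0.15,-0.035,0],
  [-0.15,-0.116,0.431],
  [-0.15,-0.116,0.431],
  [-0.15,-0.116,0.431],
  [-0.15,-0.116,0.431],
  [-0.15,-0.116,0.431],
  [-0.15,-0.116,0.431],
  [-0.15,-0.116,0.431],
  [-0.15,-0.116,0.431],
  [-0.15,-0.116,0.431],
  [-0.15,-0.116,0.431],
  [-0.15,-0.116,0.431],
  [-0.15,-0.116,0.431],
  [-0.15,-0.116,0.431],
], gripper=[1,1,1,1,1,1,0,0,0,0,0,0,0,0,0,0,0,0,0], yaw=[0,0,0,0,0,0,0,0,0,0,0,0,0,0,0,0,0,0,0])

```text
time: 5.62
eef_pos: [0.4862, -0.3816, 0.2684]
tcp_rot: [0.501, 0.499, -0.5, 0.499]
ft_force: [-0.2, 0.5, -0.3]
grip_width: 0.0849
```

```bash
python3 lev.py; python3 - <<'E'
from h import *
i,P=grab("wrist"); save("w2",i)
h=cv2.cvtColor(i,cv2.COLOR_BGR2HSV); g=cv2.inRange(h,(50,90,30),(85,255,255))>0
for nm,a,b in(("fin",.125,.137),("ridge",.084,.096)):
    p=P[g&(P[...,2]>a)&(P[...,2]<b)&(P[...,0]>.42)]
    r=cv2.minAreaRect((p[:,:2]*1000).astype(np.float32)); print(nm,len(p),np.round(r[0],1),np.round(r[1]),round(r[2],1))
to(.488,-.283,.26,2)
E
```

```text
[ 0.48624817 -0.38162711  0.26839858] [-0.24021548  0.47086132 -0.33958543] 5.6167
wrist none
scene 127 [628.  49.] [60. 24.] 84.8 dir from axis 83.0
side 46 [619.  46.] [56. 16.] 88.6 dir from axis 90.5
fin 850 [ 486.  -282.4] [12. 60.] 2.1
ridge 3097 [ 486.  -282.1] [ 30. 139.] 2.1
dp [ 0.0088  0.0009 -0.0962] jaw 0.1 yaw -0.033
```

View pics/w2.png

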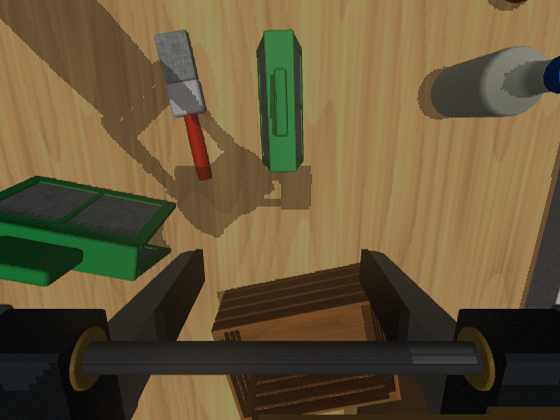

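Wrist view: filter fin at (281,103) and brush at (185,90), well clear of the fingers. The filter centre is (486,-282) mm, turned 2.1°, with the sizes as given. I'll grasp the fin now.

Call:
drive_tool([
  [0,0,-0.035],
  [0,0,-0.07],
  [0,0,-0.0995],
  [0,0,-0.0995],
  [0.04,0,-0.0995],
  [0.08,0,-0.0995],
  [0.12,0,-0.0995],
  [0.15,0,-0.0995],
  [0.172,0,-0.0995],
  [0.172,0,-0.0995],
  [0.172,0,-0.0995],
], gripper=[0,0,0,0,0,0,0,0,0,0,0], yaw=[-0.035,-0.035,-0.035,-0.035,-0.035,-0.035,-0.035,-0.035,-0.035,-0.035,-0.035])

```text
time: 6.73
eef_pos: [0.4863, -0.2802, 0.0961]
tcp_rot: [0.491, 0.51, -0.491, 0.508]
ft_force: [1.0, 0.5, -0.5]
grip_width: 0.0917
```

```bash
python3 -c "
from h import *
to(.486,-.2822,.096,2.1);print(arm.read_state()['ft_force'])"
```

```text
dp [ 0.0001 -0.0003  0.002 ] jaw 2.1 yaw -0.001
[ 0.98117018  0.50701987 -0.45352141]
```

Call:
drive_tool([
  [0,0,0],
  [0,0,0],
  [0,0,0],
  [0,0,0],
  [0,0,0],
  [0,0,0],
  [-0.03,0,0],
  [-0.07,0,0],
  [-0.11,0,0],
  [-0.15,0,0],
  [-0.19,0,0],
  [-0.21,0,0],
  [-0.21,0,0],
], gripper=[1,1,1,1,1,1,1,1,1,1,1,1,1], yaw=[0,0,0,0,0,0,0,0,0,0,0,0,0], squeeze=30)

```text
time: 7.82
eef_pos: [0.4886, -0.2827, 0.3136]
tcp_rot: [0.491, 0.505, -0.491, 0.513]
ft_force: [0.2, 0.7, 1.2]
grip_width: 0.0071
```

```bash
python3 - <<'E'
from h import *
to(.462,.15,.306,-11)
for n in("wrist","scene","side"):
    i,P=grab(n); save("up_"+n,i); h=cv2.cvtColor(i,cv2.COLOR_BGR2HSV); g=cv2.inRange(h,(50,90,30),(85,255,255))>0
    p=P[g&(P[...,0]>.40)&(P[...,0]<.6)&(P[...,2]>.15)]
    if len(p)>30: print(n,len(p),np.percentile(p,[2,50,98],0).round(3).tolist())
s=arm.read_state(); print(s["grip_width"],s["ft_force"])
E
```

```text
dp [ 0.004  -0.0114 -0.4334] jaw 2.0 yaw 0.227
0.00048151219253583197 [-0.83531156  0.19293065 -1.81149426]
```

The fingers closed on nothing: I lifted before they had reached the fin. I'll check where the filter is now.

Call:
drive_tool([
  [0,0,0.05],
  [0,0,0.1],
  [0,0,0.1],
  [0,0,0.1],
  [0,0,0.1],
  [0,0,0.1],
  [0,0,0.1],
  [0,0,0.1],
  [0,0,0.1],
  [0,0,0.1],
  [0,0,0.1],
  [0,0,0.1],
  [0,0,0.1],
  [0,0,0.1],
], gripper=[0,0,0,0,0,0,0,0,0,0,0,0,0,0], yaw=[0,0,0,0,0,0,0,0,0,0,0,0,0,0])

```text
time: 9.13
eef_pos: [0.4901, -0.3809, 0.3067]
tcp_rot: [0.491, 0.509, -0.491, 0.509]
ft_force: [0.6, 0.7, 0.7]
grip_width: 0.0912
```

```bash
python3 - <<'E'
from h import *
i,P=grab("wrist"); save("w3",i)
h=cv2.cvtColor(i,cv2.COLOR_BGR2HSV); g=cv2.inRange(h,(50,90,30),(85,255,255))>0
for nm,a,b in(("fin",.125,.137),("ridge",.084,.096)):
    p=P[g&(P[...,2]>a)&(P[...,2]<b)&(P[...,0]>.42)]
    r=cv2.minAreaRect((p[:,:2]*1000).astype(np.float32)); print(nm,len(p),np.round(r[0],1),np.round(r[1]),round(r[2],1))
to(.486,-.2822,.096,2.1)
print(arm.read_state()["grip_width"])
E
```

```text
fin 663 [ 485.7 -283. ] [11. 59.] 2.3
ridge 2573 [ 486.1 -282.4] [ 30. 139.] 2.2
dp [ 0.2106 -0.0006 -0.0988] jaw 2.0 yaw -0.002
0.09214551819667374
```

The filter hasn't moved. I'll repeat with a longer closing time.

Call:
drive_tool([
  [0,0,-0.04],
  [0,0,-0.08],
  [0,0,-0.099],
  [0,0,-0.099],
  [0.04,0,-0.099],
  [0.08,0,-0.099],
  [0.12,0,-0.099],
  [0.16,0,-0.099],
  [0.195,0,-0.099],
  [0.21,0,-0.099],
  [0.21,0,-0.099],
], gripper=[0,0,0,0,0,0,0,0,0,0,0], yaw=[0,0,0,0,0,0,0,0,0,0,0])

```text
time: 10.1
eef_pos: [0.4837, -0.2804, 0.0915]
tcp_rot: [0.491, 0.512, -0.492, 0.505]
ft_force: [0.4, 0.1, -0.1]
grip_width: 0.0917
```

Call:
drive_tool([
  [0,0,0],
  [0,0,0],
  [0,0,0],
  [0,0,0],
  [0,0,0],
  [0,0,0],
  [0,0,0],
  [0,0,0],
  [0,0,0],
  [0,0,0],
  [0,0,0],
  [0,0,0],
  [0,0,0],
  [0,0,0],
  [0,0,0],
  [0,0,0],
  [0,0,0],
  [0,0,0],
], gripper=[1,1,1,1,1,1,1,1,1,1,1,1,1,1,1,1,1,1], yaw=[0,0,0,0,0,0,0,0,0,0,0,0,0,0,0,0,0,0], squeeze=30)

```text
time: 11.6
eef_pos: [0.4865, -0.2819, 0.0965]
tcp_rot: [0.491, 0.509, -0.491, 0.509]
ft_force: [0.4, 0.2, -1.8]
grip_width: 0.0121
```

Gripped at 12.1 mm, which matches the fin. Lifting.

Call:
drive_tool([
  [-0.01,0,0],
  [-0.04,0,0],
  [-0.08,0,0],
  [-0.12,0,0],
  [-0.16,0,0],
  [-0.19,0,0],
  [-0.21,0,0],
  [-0.21,0,0],
  [-0.21,0,0],
], gripper=[1,1,1,1,1,1,1,1,1], yaw=[0,0,0,0,0,0,0,0,0])

```text
time: 12.35
eef_pos: [0.4869, -0.2822, 0.3076]
tcp_rot: [0.491, 0.508, -0.491, 0.51]
ft_force: [-0.2, 0.7, -1.9]
grip_width: 0.0119
```

```bash
python3 - <<'E'
from h import *
to(.462,.10,.306,-11)
s=arm.read_state(); print(s["grip_width"],s["ft_force"],s["eef_pos"])
E
```

```text
dp [ 0.0009 -0.0115 -0.3828] jaw 2.0 yaw 0.227
0.011949634765346894 [-0.21049834  0.72974633 -1.93132832] [ 0.48694526 -0.282203    0.3076128 ]
```

Call:
drive_tool([
  [0,-0.001,-0.02],
  [0,-0.002,-0.05],
  [0,-0.003,-0.08],
  [0,-0.004,-0.11],
  [0,-0.005,-0.14],
  [0,-0.006,-0.17],
  [0,-0.007,-0.2],
  [0,-0.008,-0.23],
  [0,-0.009,-0.26],
  [0,-0.01,-0.29],
  [0,-0.011,-0.32],
  [0,-0.0115,-0.35],
  [0,-0.0115,-0.37],
  [0,-0.0115,-0.383],
  [0,-0.0115,-0.383],
  [0,-0.0115,-0.383],
], gripper=[1,1,1,1,1,1,1,1,1,1,1,1,1,1,1,1], yaw=[0,0,0.03,0.05,0.07,0.09,0.11,0.13,0.15,0.17,0.19,0.21,0.227,0.227,0.227,0.227])

```text
time: 13.68
eef_pos: [0.4606, 0.1006, 0.3043]
tcp_rot: [-0.544, -0.451, 0.546, -0.449]
ft_force: [0.6, 0.8, -1.6]
grip_width: 0.0117
```

```bash
python3 - <<'E'
from h import *
i,P=grab("wrist"); save("w4",i); h=cv2.cvtColor(i,cv2.COLOR_BGR2HSV)
X,Y,Z=np.moveaxis(P,-1,0); ok=np.isfinite(X)&(h[...,1]<70)&(X>.36)&(X<.58)&(Y>.1)&(Y<.43)
for nm,a,b in(("bar",.126,.137),("top",.139,.15),("tray",.009,.02)):
    p=P[ok&(Z>a)&(Z<b)]
    for t,q in((nm,p),(nm+"mid",p[(p[:,1]>.17)&(p[:,1]<.36)]),(nm+"N",p[p[:,1]<.2]),(nm+"F",p[p[:,1]>.35])):
        if len(q)<20: continue
        r=cv2.minAreaRect((q[:,:2]*1000).astype(np.float32)); print(t,len(q),np.round(r[0],1),np.round(r[1]),round(r[2],1),"zmax",np.percentile(q[:,2],95).round(4))
p=P[ok&(Z>.126)&(Z<.137)&(Y>.18)&(Y<.36)]
print("bar line",cv2.fitLine((p[:,:2]*1000).astype(np.float32),cv2.DIST_HUBER,0,.01,.01).ravel())
s=arm.read_state(); print(s["eef_pos"],s["grip_width"],s["ft_force"]); to(.462,.26,.306,-11)
E
```

```text
bar 2202 [450.7 223.6] [145.  31.] 71.4 zmax 0.1344
barmid 2142 [452.8 231.5] [127.  16.] 78.9 zmax 0.1343
barN 501 [438.9 176. ] [55. 26.] 56.2 zmax 0.1345
top 270 [421. 153.] [10. 25.] 79.3 zmax 0.1466
topN 270 [421. 153.] [10. 25.] 79.3 zmax 0.1466
tray 1083 [453.1 234. ] [195. 130.] 78.9 zmax 0.0179
traymid 967 [455.1 244.1] [175. 130.] 78.9 zmax 0.0179
trayN 277 [442.1 174. ] [ 51. 140.] 89.8 zmax 0.0178
bar line [1.9659674e-01 9.8048443e-01 4.5485596e+02 2.3933540e+02]
[0.46094196 0.10001134 0.30477171] 0.012010663502986013 [ 0.11645189  0.03777289 -1.24845665]
dp [-0.0013 -0.0295 -0.1573] jaw -11.0 yaw 0.000
```

View pics/w4.png

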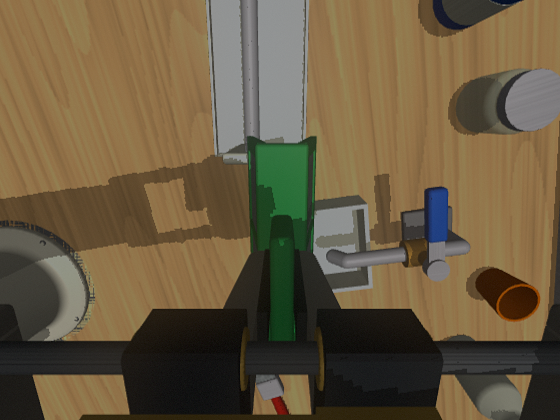

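Wrist view: bar at column 250 above the tray, tap lever standing across its pipe at (435,215), and filter held straight. Bar line gives bar_mid ≈ (460,266) mm with the bar at 78.9°. I'll go above it.

Call:
drive_tool([
  [0,-0.004,-0.02],
  [0,-0.01,-0.05],
  [0,-0.016,-0.08],
  [0,-0.022,-0.11],
  [0,-0.028,-0.14],
  [0,-0.0327,-0.163],
  [0,-0.0327,-0.163],
  [0,-0.0327,-0.163],
  [0,-0.0327,-0.163],
  [0,-0.0327,-0.163],
], gripper=[1,1,1,1,1,1,1,1,1,1], yaw=[0.003,0.003,0.003,0.003,0.003,0.003,0.003,0.003,0.003,0.003])

```text
time: 14.57
eef_pos: [0.4611, 0.2651, 0.3063]
tcp_rot: [-0.547, -0.448, 0.547, -0.448]
ft_force: [-0.4, 0.3, -1.5]
grip_width: 0.012
```

```bash
cat > f.py <<'E'
from h import *
import sys
t=sys.argv[1]; s=arm.read_state(); print(np.round(s["eef_pos"],4),s["grip_width"],np.round(s["ft_force"],1),s["time"]); to(.460,.266,.306,-11.1)
tz=s["eef_pos"][2]; ims=[]
for n in("scene","side"):
    i,P=grab(n); ims.append(i); h=cv2.cvtColor(i,cv2.COLOR_BGR2HSV); g=cv2.inRange(h,(50,90,30),(85,255,255))>0
    g&=(P[...,0]>.38)&(P[...,0]<.56)&(P[...,1]>.1)
    for nm,a,b in(("fin",tz+.005,tz+.06),("ridgetop",tz-.011,tz-.003),("low",tz-.1,tz-.08)):
        p=P[g&(P[...,2]>a)&(P[...,2]<b)]
        if len(p)<10: continue
        r=cv2.minAreaRect((p[:,:2]*1000).astype(np.float32)); print(n,nm,len(p),np.round(r[0]),np.round(r[1]),round(r[2],1),np.percentile(p[:,2],[5,95]).round(3))
f=lambda a,x,y: cv2.resize(a[y:y+150,x:x+200],(400,300),interpolation=cv2.INTER_CUBIC)
save(t,np.hstack([f(ims[0],220,80),f(ims[1],160,80)]))
E
python3 f.py f1
```

```text
[0.4611 0.2651 0.3063] 0.012036322566247289 [-0.4  0.3 -1.5] 14.5667
dp [ 0.0003 -0.0012 -0.0007] jaw -11.3 yaw -0.003
scene fin 80 [463. 262.] [58. 28.] 65.7 [0.313 0.34 ]
scene ridgetop 187 [466. 263.] [139.  33.] 78.5 [0.296 0.301]
scene low 116 [466. 262.] [138.  60.] 78.7 [0.213 0.224]
side fin 68 [458. 261.] [67. 14.] 75.9 [0.315 0.345]
side ridgetop 87 [452. 227.] [70. 27.] 79.1 [0.297 0.303]
```

View pics/f1.png

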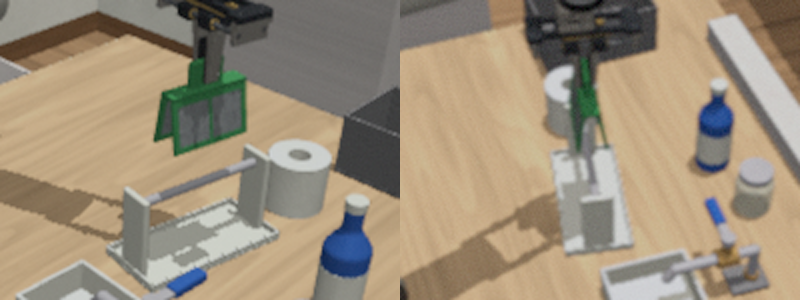

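The filter hangs upright above the bar, lined up at 78.6°. I'll descend until just above contact.

Call:
drive_tool([
  [0.02,-0.001,0],
  [0.04,-0.001,0],
  [0.06,-0.001,0],
  [0.08,-0.001,0],
  [0.1,-0.001,0],
  [0.12,-0.001,0],
  [0.135,-0.001,0],
  [0.145,-0.001,0],
  [0.152,-0.001,0],
  [0.152,-0.001,0],
  [0.152,-0.001,0],
], gripper=[1,1,1,1,1,1,1,1,1,1,1], yaw=[0,0,0,0,0,0,0,0,0,0,0])

```text
time: 15.58
eef_pos: [0.4602, 0.2667, 0.1551]
tcp_rot: [0.547, 0.449, -0.546, 0.449]
ft_force: [-0.5, 0.0, -1.1]
grip_width: 0.012
```

Call:
drive_tool([
  [0.002,0,0],
  [0.004,0,0],
  [0.006,0,0],
  [0.006,0,0],
  [0.006,0,0],
], gripper=[1,1,1,1,1], yaw=[0,0,0,0,0])

```text
time: 16.0
eef_pos: [0.4597, 0.2669, 0.1487]
tcp_rot: [0.546, 0.449, -0.546, 0.449]
ft_force: [-0.0, -0.3, -1.3]
grip_width: 0.0116
```

Call:
drive_tool([
  [0.001,0,0],
  [0.002,0,0],
  [0.003,0,0],
  [0.003,0,0],
  [0.003,0,0],
], gripper=[1,1,1,1,1], yaw=[0,0,0,0,0])

```text
time: 16.42
eef_pos: [0.46, 0.267, 0.1474]
tcp_rot: [0.546, 0.449, -0.546, 0.449]
ft_force: [-4.1, -2.0, 8.4]
grip_width: 0.0117
```

```bash
python3 f.py f2
```

```text
[0.46   0.267  0.1474] 0.011716312248630923 [-4.1 -2.   8.4] 16.4167
dp [-0.1586  0.0003  0.0009] jaw -11.2 yaw -0.001
scene fin 71 [465. 264.] [60. 24.] 67.5 [0.153 0.181]
scene ridgetop 171 [466. 263.] [136.  35.] 76.6 [0.137 0.143]
scene low 93 [463. 263.] [137.  59.] 78.4 [0.054 0.065]
side fin 55 [457. 262.] [61. 14.] 76.7 [0.155 0.189]
side ridgetop 66 [450. 228.] [66. 26.] 78.8 [0.137 0.144]
```

View pics/f2.png

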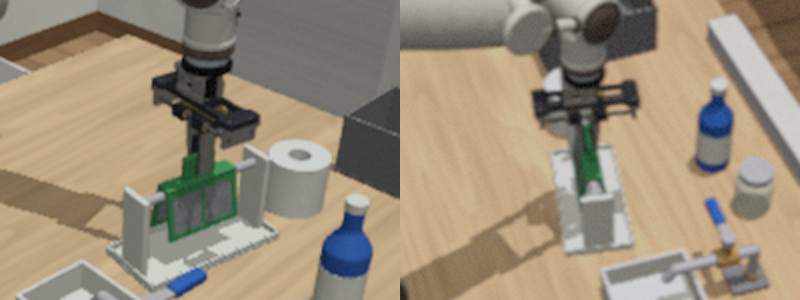

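Contact came at TCP 0.1474 m (0.1475 predicted), with the filter astride the bar. I'll release gently and rise.

Call:
drive_tool([
  [-0.001,0,0],
  [-0.001,0,0],
  [-0.001,0,0],
  [-0.001,0,0],
  [-0.001,0,0],
  [-0.001,0,0],
  [-0.001,0,0],
  [-0.001,0,0],
  [-0.001,0,0],
  [-0.001,0,0],
  [-0.001,0,0],
  [-0.001,0,0],
  [-0.001,0,0],
  [-0.001,0,0],
], gripper=[1,0.9,0.8,0.7,0.6,0.6,0.6,0.6,0.6,0.6,0.6,0.6,0.6,0.6], yaw=[0,0,0,0,0,0,0,0,0,0,0,0,0,0])

```text
time: 17.68
eef_pos: [0.4598, 0.2669, 0.1466]
tcp_rot: [0.546, 0.449, -0.546, 0.449]
ft_force: [-0.2, -0.1, -0.4]
grip_width: 0.0371
```

Call:
drive_tool([
  [-0.01,0,0],
  [-0.02,0,0],
  [-0.04,0,0],
  [-0.06,0,0],
  [-0.09,0,0],
  [-0.12,0,0],
  [-0.15,0,0],
  [-0.15,0,0.04],
  [-0.15,0,0.08],
  [-0.15,0,0.12],
  [-0.15,0,0.12],
  [-0.15,0,0.12],
  [-0.15,0,0.12],
], gripper=[0.6,0.6,0.6,0.6,0.6,0.6,0.6,0.6,0.6,0.6,0.6,0.6,0.6], yaw=[0,0,0,0,0,0,0,0,0,0,0,0,0])

```text
time: 18.77
eef_pos: [0.4368, 0.1494, 0.2977]
tcp_rot: [0.547, 0.449, -0.546, 0.449]
ft_force: [-0.6, -0.0, -0.0]
grip_width: 0.037
```

```bash
python3 - <<'E'
from h import *
i,P=grab("wrist"); save("w5",i)
h=cv2.cvtColor(i,cv2.COLOR_BGR2HSV); g=(cv2.inRange(h,(50,90,30),(85,255,255))>0)&(P[...,1]>.1)
for nm,a,b in(("fin",.17,.195),("ridge",.134,.15)):
    p=P[g&(P[...,2]>a)&(P[...,2]<b)]
    if len(p)>9:
        r=cv2.minAreaRect((p[:,:2]*1000).astype(np.float32)); print(nm,len(p),np.round(r[0],1),np.round(r[1]),round(r[2],1),np.median(p[:,2]).round(4))
E
python3 lev.py
```

```text
fin 1091 [459.8 266.9] [59. 12.] 79.2 0.1811
ridge 3607 [459.7 265.2] [134.  30.] 79.0 0.1415
[0.43675321 0.14988016 0.29735425] [-0.24915292 -0.35917891 -0.34878609] 18.8167
wrist 1000 [624.  51.] [61. 21.] 86.8 dir from axis 86.9
scene 129 [628.  48.] [58. 22.] 88.7 dir from axis 82.7
side 53 [620.  48.] [55. 16.] 86.6 dir from axis 89.9
```

View pics/w5.png

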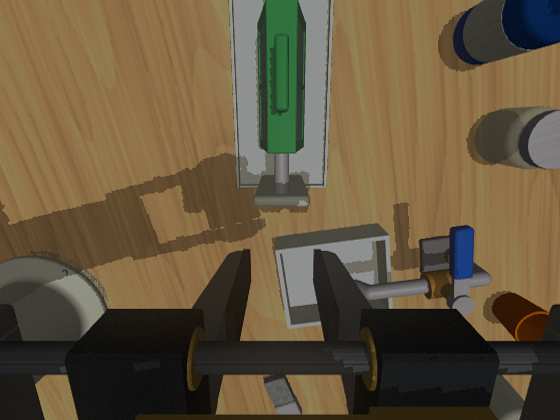

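The filter sits centred at (281,75), ridge top 141.5 mm (bar top plus 8 mm), level and lined up. The lever is square across its pipe and the gripper is clear, so I'm handing in.

```bash
python3 -c "
from plant import arm
print(arm.close_job())"
```

```text
the job is handed in; nothing more can be done
None
```

The tap is shut, and the filter with the given size hangs astride the drying bar. I handed the job in at about 19 s; no verdict was reported.

- **Tap:** I pushed the lever with closed fingers until it met its stop at about 17 N. The last close view showed it at 86.8°, against about 87° for square across the pipe. The rougher estimates from the two far cameras scattered from 83° to 90°. That spread reflects their view angle, and the low end is still on the shut side.
- **Filter:** The first grasp closed on nothing because I lifted before the fingers had reached the fin. A second look showed the filter had not moved, and the second grasp held at 12 mm. I lowered it until the bar took the load (about 8 N) and eased off 1 mm before opening the fingers.
- **Last checks:**
  - The filter's middle was at (460, 266) mm, about 1 mm from the measured middle of the bar.
  - The ridge top was at 141.5 mm, against 141 mm expected.
  - The filter was lined up with the bar within 0.5°.
  - The gripper was clear and read no contact force.
- **Not checked:** I did not measure the other things again at the end; none looked disturbed in the last pictures.

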